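# Put away the pile of supplies

## Robot

A 6-joint arm with a two-finger parallel gripper is mounted at the origin on a cart in front of the work surface, level with it; the furniture and walls round the work are solid. World frame = base frame: x ahead of the robot, y to its left, z up, the work surface at z = 0. Lengths are in mm, angles in rad, forces in N, time in s.
With the tool pointing down it reaches from about 300 to 850 mm from the base axis. Payload 4.2 kg.
Tool frame: the origin (TCP) lies on the centre line of the jaws, within the pads' length; the fingertips stand 8 mm ahead of it and the grasp point (between the pads) lies 11 mm behind it; z points along the fingers, y is the line along which they close (so a half turn about z gives the same grasp; the last joint's range is limited). The gripper opens to 91 mm and grips with 3 to 60 N. Pads are 32 mm wide; open, the fingers measure 118 mm over their backs; the gripper's body (76 mm by 178 mm) begins 60 mm behind the grasp point.
Start: joints at [1.101, 0.32, 1.565, -0, 1.257, -0.02], TCP at [250.006, 517.822, 221.976] pointing down, gripper open.
Joint ranges: [-3.11, 3.11], [-0.84, 2.01], [0.21, 2.61], [-1.34, 4.49], [0.05, 2.63], [-2.56, 2.56]. Speed limits (rad/s): [2.57, 2.57, 3.14, 3.14, 3.14, 3.14].

## Interface

Orientations are given as a unit quaternion [x, y, z, w].
In Python, from station import arm gives the robot as it stands. The module is installed in compiled form; this text tells all that it offers.
- The arm moves only by the tool apply_moves, never from a script. Its argument "rows" is a list of rows, each an object with "turn": the turn, a rotation vector about the tool's x, y, z in rad, a list of three; "offset": the shift along the tool's x, y, z in mm, a list of three; "gripper": the opening, from 0 (shut) to 1 (fully open). A call has 1 to 12 rows; each row shifts and turns the commanded pose from where the row before left it, along the tool's axes as they then stand; what a row does not reach is not made up. A row lasts 1/12 s, in which the tool goes at most 41.7 mm and 7.16 degrees, less where a joint would pass 70% of its speed; a pose out of reach is approached as far as the arm can. A call is refused whole if a number of a shift passes 41.7 or a number of a turn 0.125, either way. A call with a gripper value outside its range is refused whole. The fingers move at their own pace and stop on an object; the grip force is fixed at half the most. Time passes only in rows, so rows that do not move let the fingers close. It gives the time, the measured TCP pose, the force, the opening and the grip force at its end, in the units of the state.
- arm.sense(): the state, without advancing time (a new reading comes with each control period).
- arm.read_camera(name): name is "side" or "top" or "wrist"; returns the picture (480x640x3 uint8, red, green, blue); there is no depth.
- arm.calibration(name): a dict with "camera_matrix" (3x3 intrinsics, pixels), "world_to_cam" (4x4, takes a point from world to camera coordinates). Camera axes: x right, y down, z forward; pixel columns grow to the right and rows downward; lengths in mm; the calibration is good to about 2 mm. The wrist camera is an equidistant fisheye: a pixel r from the principal point sees the ray r / f radians off the axis. A picture is of the moment at which its call begins: read the wrist's pose just before it. calibration takes no time and is no camera call; for the wrist camera it gives the pose at the moment of the call.
- arm.job_done(): hands the job in; it is judged then, once.
Trained networks look in the newest picture that a camera, given by its name, has taken for a name from the list of things; names that differ only in an ending like _2 or _b are one class to them, and where a whole thing is asked for, a point or a joint stands for the part that bears it (a point fixed in the world has none). Each returns a list of dicts, best first, with "score" (0 to 1); they miss things now and then, are a little off and sometimes report something else, mostly with a low value. They report only what shows in the picture. A call takes as long as a camera call. They do not tell look-alikes from the thing itself.
- arm.silhouettes(target, camera): "pixels" (480x640 bool, what is visible of it) and "at" ([column, row] in pixels, amid what is visible of it).
- arm.landmark_of(target, camera): "at" ([column, row] in pixels: a listed point, or the origin of a listed thing).
The state is a dict: "clock": time; "q": joint angles; "dq": joint speeds; "tau": joint torques, N m; "position": TCP position; "orientation": TCP orientation; "wrist_force": force on the tool from outside, world axes, zero at the start; "wrist_torque": the same for the moment, N m; "width": opening from 0.0 (shut) to 1.0 (fully open); "grip_force": force on a finger pad.
Only numpy, scipy, OpenCV 4.12 (cv2) and the standard library are available. Lean on these libraries where they do the work, as an engineer would, in place of code of your own. Each camera call takes 0.05 s, during which the arm holds its last target. There are 200 camera calls.

## Task

The supplies piled up on the worktop have to be put away: take the pile apart one thing at a time from the top down, and set each thing upright and flat in the recess of the wooden block that is made for its shape and size (ointment pot, label roll, capsule carton, steel case). Never tip the pot over, and leave the glass beaker and the measuring cylinder standing where they are.

Things in the scene. Friction and masses are not known exactly. Their poses are not given: they have to be found in the camera images.
- pot: Small white ointment pot with a green lid, round, body 42 mm and lid 44 mm in diameter, 40 mm high (lid is the upper 10 mm, fixed on). Top of the pile, standing on the label roll. Origin: centre of its underside; z up along its axis.
- roll: White roll of blank labels lying flat, round, 62 mm diameter, 34 mm high, rigid (treat as a solid disc). In the pile it lies on the carton, under the pot. Origin: centre of its underside; z up along its axis.
- carton: White printed capsule carton lying flat, closed and rigid, 52 mm along its x, 84 mm along its y, 30 mm high. In the pile it lies on the steel case, under the label roll, long side nearly along the case's long side. Origin: centre of its underside; z up along its axis.
- case: Flat closed steel instrument case with rounded edges, rigid, 66 mm along its x, 110 mm along its y, 28 mm high, about 250 g. Bottom of the pile, on the worktop. The pile is 132 mm high, its things centred on one another to a few mm; its place and yaw vary. Origin: centre of its underside; z up along its axis.
- pot_tray: Fixed brown wooden block, 12 mm thick, on the worktop, with a recess 8 mm deep (its floor 4 mm above the underside). 78 x 78 mm, with the smaller round recess, 58 mm in diameter: for the ointment pot. Origin: centre of the underside, under the recess centre; z up. Place and yaw vary.
- roll_tray: Fixed brown wooden block, 12 mm thick, on the worktop, with a recess 8 mm deep (its floor 4 mm above the underside). 96 x 96 mm, with the larger round recess, 76 mm in diameter: for the label roll. Origin: centre of the underside, under the recess centre; z up. Place and yaw vary.
- carton_tray: Fixed brown wooden block, 12 mm thick, on the worktop, with a recess 8 mm deep (its floor 4 mm above the underside). 86 mm along its x and 118 mm along its y, with the smaller rectangular recess, 66 mm along x by 98 mm along y: for the capsule carton, long side along long side (either way round). Origin: centre of the underside, under the recess centre; z up. Place and yaw vary.
- case_tray: Fixed brown wooden block, 12 mm thick, on the worktop, with a recess 8 mm deep (its floor 4 mm above the underside). 100 mm along its x and 144 mm along its y, with the larger rectangular recess, 80 mm along x by 124 mm along y: for the steel case, long side along long side (either way round). Origin: centre of the underside, under the recess centre; z up. Place and yaw vary.
- glass_beaker: Bystander: clear beaker, about 57 mm diameter, 72 mm high, loose, standing to the left of the work; not to be disturbed. Origin: centre of its underside; z up along its axis.
- cylinder: Bystander: clear measuring cylinder on a blue foot, foot about 53 x 46 mm, 175 mm high, loose, standing to the right of the work; not to be disturbed. Origin: centre of its underside; z up along its axis.
Not all that is in view belongs to the job. Leave any red look-alike of the carton alone.

How it is judged:
By the outcome, as a careful person would: the job done as asked, in the order asked, and still so for the second after the job is handed in, with the robot touching nothing.
It also fails if it takes over 120 s, if anything falls off the work surface, if the arm or the gripper's body presses on something with over 40 N, if the wrist force passes 120 N, or if a joint passes its speed limit or range.

## Working session

There is one attempt and no reset: what is moved stays moved. The work goes in short steps, Python scripts to look and compute and a tool call to move; the robot and the scene stay as the last step left them, time stands still between calls to the robot, and variables do not carry over. Pictures are saved under pics/ and viewed, at most 14 in all, crops included, and the job is handed in when it is done.

Besides the shell and the picture viewer there is one more tool, called as a command line: name --argument value ..., lists and objects as JSON in quotes. apply_moves: Moves the arm, as the interface text tells. Its arguments: {"type":"object","properties":{"rows":{"type":"array","items":{"type":"object","properties":{"turn":{"type":"array","items":{"type":"number"}},"offset":{"type":"array","items":{"type":"number"}},"gripper":{"type":"number"}}}}},"required":["rows"]}

```bash
mkdir -p pics
python3 - <<'E'
from station import arm
import cv2,numpy as np
s=arm.sense();print({k:np.round(v,3).tolist() for k,v in s.items()})
for n in("top","side"):
    im=arm.read_camera(n);cv2.imwrite(f"pics/{n}0.png",im[:,:,::-1])
    c=arm.calibration(n);print(n,np.round(c["camera_matrix"],1).tolist(),np.round(c["world_to_cam"],3).tolist())
    for t in["pot","roll","carton","case","pot_tray","roll_tray","carton_tray","case_tray","glass_beaker","cylinder"]:
        print(t,[(np.round(d["at"],1).tolist(),round(d["score"],2)) for d in arm.landmark_of(t,n)][:3])
E
```

```text
{'clock': 0.0, 'q': [1.101, 0.32, 1.566, 0.0, 1.257, -0.02], 'dq': [-0.001, 0.001, -0.0, -0.002, 0.002, -0.001], 'tau': [-0.003, -41.247, -23.197, 0.072, 0.046, -0.0], 'position': [249.777, 517.377, 221.138], 'orientation': [0.223, 0.975, -0.001, -0.0], 'wrist_force': [0.446, 0.3, -1.138], 'wrist_torque': [-0.042, -0.027, 0.02], 'grip_force': 0.0, 'width': 1.003}
top [[563.1, 0.0, 330.3], [0.0, 563.1, 238.4], [0.0, 0.0, 1.0]] [[0.026, -0.999, 0.03, -81.73], [-0.987, -0.03, -0.158, 526.357], [0.159, -0.025, -0.987, 1480.201], [0.0, 0.0, 0.0, 1.0]]
pot [([409.0, 280.0], 0.66)]
roll [([405.9, 276.8], 0.81)]
carton [([452.2, 250.7], 0.87), ([404.3, 276.0], 0.63)]
case [([400.6, 276.5], 0.73), ([259.9, 201.7], 0.6)]
pot_tray [([257.1, 201.3], 0.91), ([402.9, 276.7], 0.74)]
roll_tray [([347.0, 209.7], 0.88)]
carton_tray [([302.5, 261.1], 0.93)]
case_tray [([211.8, 285.5], 0.84)]
glass_beaker [([205.8, 219.7], 0.66)]
cylinder [([407.8, 226.9], 0.61)]
side [[513.9, 0.0, 319.6], [0.0, 513.9, 237.3], [0.0, 0.0, 1.0]] [[0.965, -0.262, 0.018, -542.008], [-0.115, -0.483, -0.868, 116.337], [0.236, 0.836, -0.496, 1023.983], [0.0, 0.0, 0.0, 1.0]]
pot [([285.7, 304.1], 0.74)]
roll []
carton [([290.6, 336.6], 0.8), ([354.6, 398.9], 0.62)]
case [([290.6, 347.9], 0.81)]
pot_tray [([339.7, 225.8], 0.64), ([236.1, 220.0], 0.48)]
roll_tray [([367.5, 278.8], 0.98), ([375.0, 338.0], 0.35)]
carton_tray [([280.1, 265.7], 0.73)]
case_tray [([235.3, 216.4], 0.81)]
glass_beaker [([296.9, 209.1], 0.9)]
cylinder [([371.6, 337.5], 0.64), ([296.7, 206.6], 0.6)]
```

View pics/top0.png

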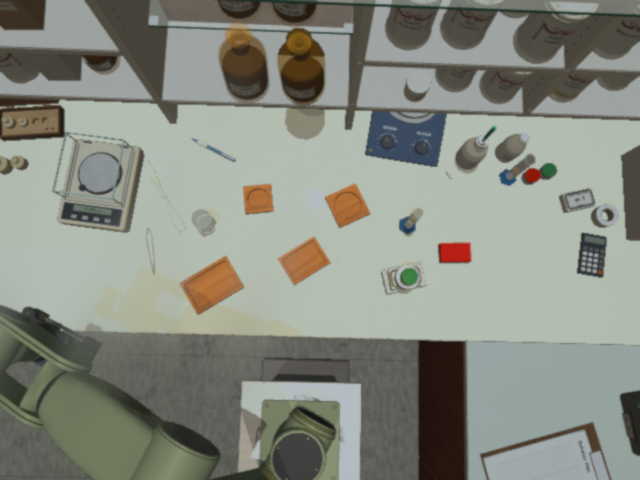

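View pics/side0.png

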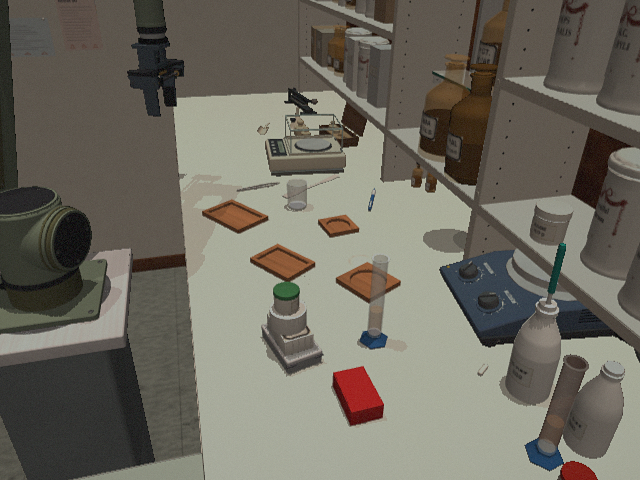

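The top view shows the pile at (405,277), with the green lid at (409,277). The trays are at (258,198) for the pot, (347,205) for the roll, (304,260) for the carton and (212,285) for the case. The red look-alike is at (455,252), the beaker at (204,221) and the cylinder at (410,222). The side view agrees.

```bash
cat > h.py <<'E'
import numpy as np,cv2
from scipy.spatial.transform import Rotation as R
def ray(c,px,fish=False):
    K=c["camera_matrix"];px=np.atleast_2d(px).astype(float)
    d=np.c_[(px[:,0]-K[0,2])/K[0,0],(px[:,1]-K[1,2])/K[1,1]]
    if fish:
        r=np.linalg.norm(d,axis=1)+1e-9
        v=np.c_[d/r[:,None]*np.sin(r)[:,None],np.cos(r)]
    else: v=np.c_[d,np.ones(len(d))]
    T=np.linalg.inv(c["world_to_cam"]);return T[:3,3],v@T[:3,:3].T
def plane(c,px,z,fish=False):
    o,v=ray(c,px,fish);return (o+v*((z-o[2])/v[:,2])[:,None])[:,:2]
def mask_world(c,m,z,fish=False):
    cs,_=cv2.findContours(m.astype(np.uint8),cv2.RETR_EXTERNAL,cv2.CHAIN_APPROX_NONE)
    return [plane(c,k[:,0,:],z,fish) for k in cs if cv2.contourArea(k)>150]
def rect(w):
    (cx,cy),(a,b),t=cv2.minAreaRect(w.astype(np.float32))
    if a>b: t+=0     # t: direction of side a
    else: t+=90;a,b=b,a
    return round(cx,1),round(cy,1),round(a,1),round(b,1),round((t+90)%180-90,1) # long side yaw deg
E
python3 - <<'E'
from h import *
for n in("top","side"):
    from station import arm
    c=arm.calibration(n);im=cv2.imread(f"pics/{n}0.png");hsv=cv2.cvtColor(im,cv2.COLOR_BGR2HSV)
    m=cv2.inRange(hsv,(6,130,110),(18,255,255))
    m=cv2.morphologyEx(m,cv2.MORPH_CLOSE,np.ones((3,3)))
    for w in mask_world(c,m,12): 
        r=rect(w)
        if abs(r[1])<700 and r[0]>200 and r[0]<1000: print(n,"tray",r)
    g=cv2.inRange(hsv,(50,120,60),(85,255,255))
    for w in mask_world(c,g,132): print(n,"green",rect(w))
    for t in ["case","carton","roll","pot"]:
        for d in arm.silhouettes(t,n)[:2]:
            z=dict(case=28,carton=58,roll=92,pot=132)[t]
            for w in mask_world(c,d["pixels"],z): print(n,t,round(d["score"],2),rect(w))
    for t in ["glass_beaker","cylinder"]:
        for d in arm.landmark_of(t,n)[:2]: print(n,t,plane(c,d["at"],0).round(0))
E
```

```text
top tray (396.8, 251.4, 140.3, 96.4, -57.0)
top tray (471.3, 2.9, 112.7, 82.1, -56.6)
top tray (629.1, -111.8, 92.7, 92.0, 26.5)
top tray (639.8, 137.2, 75.2, 74.1, 7.5)
top carton 0.78 (498.1, -401.0, 83.9, 51.4, 89.2)
top roll 0.55 (424.7, -259.1, 62.7, 51.3, 3.3)
top pot 0.71 (422.7, -266.1, 45.4, 40.8, -44.1)
top glass_beaker [[577. 279.]]
top cylinder [[ 575. -284.]]
side tray (635.0, -111.9, 95.0, 92.2, 26.5)
side tray (476.6, 3.4, 115.8, 85.4, -56.6)
side tray (645.2, 136.9, 75.6, 74.9, -82.3)
side tray (402.9, 251.3, 140.7, 98.2, -56.9)
side case 0.6 (433.3, -283.0, 130.9, 74.8, -77.8)
side case 0.5 (596.8, -129.7, 136.0, 69.8, 67.2)
side carton 0.8 (494.6, -446.9, 99.9, 58.2, -87.4)
side carton 0.59 (435.0, -309.1, 68.0, 61.7, -82.8)
side roll 0.7 (427.3, -293.3, 90.0, 61.5, 76.0)
side pot 0.63 (423.9, -293.8, 89.9, 42.0, 76.8)
side glass_beaker [[570. 261.]]
side cylinder [[ 585. -275.]]
side cylinder [[573. 276.]]
```

apply_moves --rows '[{"turn": [0,0,0.1243],"offset": [0,0,-36],"gripper": 1},{"turn": [0,0,0.1243],"offset": [0,0,-36],"gripper": 1},{"turn": [0,0,0.1243],"offset": [0,0,-36],"gripper": 1},{"turn": [0,0,0.1243],"offset": [0,0,0],"gripper": 1},{"turn": [0,0,0.1243],"offset": [0,0,0],"gripper": 1},{"turn": [0,0,0.1243],"offset": [0,0,0],"gripper": 1},{"turn": [0,0,0.1243],"offset": [0,0,0],"gripper": 1},{"turn": [0,0,0.1243],"offset": [0,0,0],"gripper": 1},{"turn": [0,0,0.1243],"offset": [0,0,0],"gripper": 1}]'

```text
clock: 2.45
position: [250.0, 517.8, 330.0]
orientation: [0.708, 0.706, 0.0, -0.0]
wrist_force: [-0.1, -0.1, 0.4]
width: 1.001
grip_force: 0.0
```

apply_moves --rows '[{"turn": [0,0,0],"offset": [-35.5,7,0],"gripper": 1},{"turn": [0,0,0],"offset": [-35.5,7,0],"gripper": 1},{"turn": [0,0,0],"offset": [-35.5,7,0],"gripper": 1},{"turn": [0,0,0],"offset": [-35.5,7,0],"gripper": 1},{"turn": [0,0,0],"offset": [-35.5,7,0],"gripper": 1},{"turn": [0,0,0],"offset": [-35.5,7,0],"gripper": 1},{"turn": [0,0,0],"offset": [-35.5,7,0],"gripper": 1},{"turn": [0,0,0],"offset": [-35.5,7,0],"gripper": 1},{"turn": [0,0,0],"offset": [-35.5,7,0],"gripper": 1},{"turn": [0,0,0],"offset": [-35.5,7,0],"gripper": 1},{"turn": [0,0,0],"offset": [-35.5,7,0],"gripper": 1}]'

```text
clock: 3.37
position: [327.7, 125.9, 330.2]
orientation: [0.706, 0.708, 0.001, 0.0]
wrist_force: [1.2, 0.2, -0.0]
width: 1.0
grip_force: 0.0
```

apply_moves --rows '[{"turn": [0,0,0],"offset": [-35.5,7,0],"gripper": 1},{"turn": [0,0,0],"offset": [-35.5,7,0],"gripper": 1},{"turn": [0,0,0],"offset": [-35.5,7,0],"gripper": 1},{"turn": [0,0,0],"offset": [-35.5,7,0],"gripper": 1},{"turn": [0,0,0],"offset": [-35.5,7,0],"gripper": 1},{"turn": [0,0,0],"offset": [-35.5,7,0],"gripper": 1},{"turn": [0,0,0],"offset": [-35.5,7,0],"gripper": 1},{"turn": [0,0,0],"offset": [-35.5,7,0],"gripper": 1},{"turn": [0,0,0],"offset": [-35.5,7,0],"gripper": 1},{"turn": [0,0,0],"offset": [-35.5,7,0],"gripper": 1},{"turn": [0,0,0],"offset": [0,0,0],"gripper": 1}]'

```text
clock: 4.28
position: [399.6, -232.7, 329.1]
orientation: [0.708, 0.706, -0.001, 0.001]
wrist_force: [0.5, -0.3, -0.5]
width: 0.999
grip_force: 0.0
```

```bash
cat >> h.py <<'E'
def snap(tag):
    from station import arm
    c=arm.calibration("wrist");im=np.ascontiguousarray(arm.read_camera("wrist")[:,:,::-1]);cv2.imwrite(f"pics/{tag}.png",im)
    np.savez(f"pics/{tag}.npz",**{k:c[k] for k in("camera_matrix","world_to_cam")});return c,im
def plan(p,yaw,cur=None):
    "world target TCP xyz, tool y yaw deg: turn about tool z then offset in tool axes"
    from station import arm
    s=arm.sense();M=R.from_quat(s["orientation"]).as_matrix();y0=np.degrees(np.arctan2(M[1,1],M[0,1]))
    dy=(yaw-y0+90)%180-90;a=np.radians(y0+dy);ty=np.array([np.cos(a),np.sin(a),0]);tz=np.array([0,0,-1.]);B=np.c_[np.cross(ty,tz),ty,tz]
    pos=np.array(s["position"]);print("pos",pos.round(1),"yaw",round(y0,2),"tilt",M[:,2].round(3),"turnz",round(-np.radians(dy),4),"offset",(B.T@(np.array(p)-pos)).round(1),"q6",round(s["q"][5],2),"t",round(s["clock"],1))
E
python3 - <<'E'
from h import *
from station import arm
c,im=snap("w1")
print(np.linalg.inv(c["world_to_cam"]).round(2).tolist(),c["camera_matrix"].round(1).tolist())
hsv=cv2.cvtColor(im,cv2.COLOR_BGR2HSV)
g=cv2.inRange(hsv,(50,120,60),(85,255,255))
for w in mask_world(c,g,132,True): print("green",rect(w))
for t,z in dict(pot=132,roll=92,carton=58,case=28).items():
    for d in arm.silhouettes(t,"wrist")[:2]:
        for w in mask_world(c,d["pixels"],z,True): print(t,round(d["score"],2),rect(w))
E
```

```text
[[1.0, -0.0, -0.0, 400.46], [-0.0, -0.97, -0.25, -163.06], [0.0, 0.25, -0.97, 491.63], [0.0, 0.0, 0.0, 1.0]] [[371.6, 0.0, 314.6], [0.0, 371.6, 236.8], [0.0, 0.0, 1.0]]
green (429.1, -265.4, 40.6, 39.9, -0.1)
pot 0.81 (428.6, -262.4, 46.0, 43.6, 89.6)
roll 0.96 (431.4, -257.4, 60.8, 53.5, 3.9)
roll 0.68 (425.4, -230.6, 57.6, 53.2, 10.9)
carton 0.97 (428.3, -234.1, 52.9, 26.5, 6.9)
carton 0.56 (501.8, -419.4, 50.7, 25.4, -2.4)
carton 0.56 (494.4, -348.5, 44.6, 9.8, -1.5)
case 0.81 (429.8, -242.8, 66.7, 64.9, 13.4)
```

View pics/w1.png

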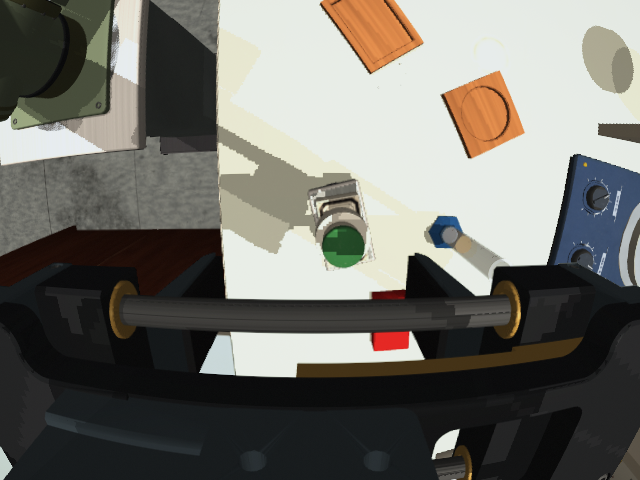

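The wrist view shows the pile with the lid at (344,245), the carton tray at (372,30), the roll tray at (484,114), the cylinder foot at (443,232) and the red box at (389,320). I'll move above the pot and look again from there.

apply_moves --rows '[{"turn": [0,0,0],"offset": [-11,10,0],"gripper": 1},{"turn": [0,0,0],"offset": [-11,10,0],"gripper": 1},{"turn": [0,0,0],"offset": [-11,9.4,30],"gripper": 1},{"turn": [0,0,0],"offset": [0,0,30],"gripper": 1},{"turn": [0,0,0],"offset": [0,0,30],"gripper": 1},{"turn": [0,0,0],"offset": [0,0,0],"gripper": 1},{"turn": [0,0,0],"offset": [0,0,0],"gripper": 1}]'

```text
clock: 5.12
position: [427.7, -258.8, 239.7]
orientation: [0.706, 0.709, -0.0, -0.001]
wrist_force: [-0.1, -0.1, 1.2]
width: 1.002
grip_force: 0.0
```

```bash
cat >> h.py <<'E'
def trays(c,im,fish=True,z=12):
    hsv=cv2.cvtColor(im,cv2.COLOR_BGR2HSV);m=cv2.inRange(hsv,(5,110,100),(19,255,255));m=cv2.morphologyEx(m,cv2.MORPH_CLOSE,np.ones((3,3)))
    for w in mask_world(c,m,z,fish):
        r=rect(w)
        if 60<r[3]<110 and r[2]<160: print("tray",r)
def green(c,im,z,fish=True):
    hsv=cv2.cvtColor(im,cv2.COLOR_BGR2HSV);g=cv2.inRange(hsv,(50,100,40),(88,255,255))
    for w in mask_world(c,g,z,fish): print("green",rect(w),cv2.minEnclosingCircle(w.astype(np.float32)))
E
python3 - <<'E'
from h import *
d=dict(np.load("pics/w1.npz"));trays(d,cv2.imread("pics/w1.png"))
c,im=snap("w2");trays(c,im);green(c,im,132)
plan((429,-265.5,111),0)
E
```

```text
tray (634.9, -111.0, 96.6, 96.0, 26.5)
tray (476.4, 4.8, 119.1, 86.5, -56.8)
tray (635.2, -111.1, 96.2, 95.7, 26.5)
green (429.5, -264.9, 42.4, 41.0, -89.8) ((429.4245910644531, -264.92010498046875), 21.52192497253418)
pos [ 428.8 -259.6  241.4] yaw 0.21 tilt [ 0.002 -0.001 -1.   ] turnz 0.0037 offset [ -5.9   0.2 130.4] q6 -0.57 t 5.2
```

View pics/w2.png

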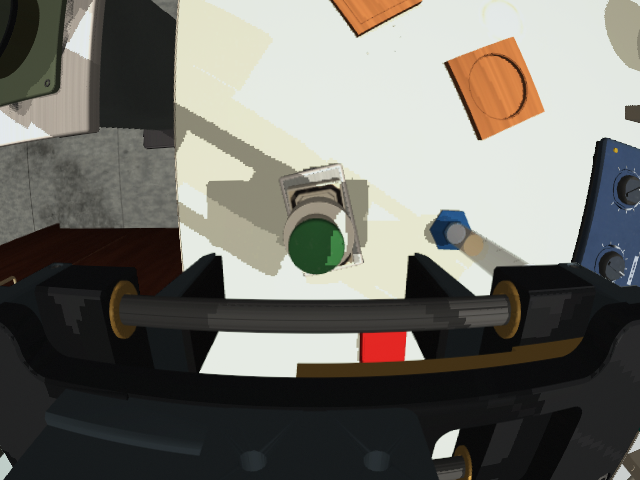

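The lid at (317,247) is centred between the fingers, so I'll descend and grip.

apply_moves --rows '[{"turn": [0,0,0],"offset": [-6,0,20],"gripper": 1},{"turn": [0,0,0],"offset": [0,0,30],"gripper": 1},{"turn": [0,0,0],"offset": [0,0,30],"gripper": 1},{"turn": [0,0,0],"offset": [0,0,25],"gripper": 1},{"turn": [0,0,0],"offset": [0,0,16],"gripper": 1},{"turn": [0,0,0],"offset": [0,0,8],"gripper": 1},{"turn": [0,0,0],"offset": [0,0,0],"gripper": 1},{"turn": [0,0,0],"offset": [0,0,0],"gripper": 0.6},{"turn": [0,0,0],"offset": [0,0,0],"gripper": 0.55},{"turn": [0,0,0],"offset": [0,0,0],"gripper": 0.5}]'

```text
clock: 6.0
position: [429.3, -266.9, 112.6]
orientation: [0.706, 0.708, 0.0, 0.002]
wrist_force: [0.4, 0.2, 0.1]
width: 0.807
grip_force: 0.0
```

apply_moves --rows '[{"turn": [0,0,0],"offset": [0,0,0],"gripper": 0.45},{"turn": [0,0,0],"offset": [0,0,0],"gripper": 0.4},{"turn": [0,0,0],"offset": [0,0,0],"gripper": 0.3},{"turn": [0,0,0],"offset": [0,0,0],"gripper": 0.3},{"turn": [0,0,0],"offset": [0,0,0],"gripper": 0.3},{"turn": [0,0,0],"offset": [0,0,0],"gripper": 0.3}]'

```text
clock: 6.5
position: [428.3, -266.3, 111.0]
orientation: [0.706, 0.708, 0.0, 0.0]
wrist_force: [0.1, 0.1, 2.2]
width: 0.454
grip_force: 30.0
```

apply_moves --rows '[{"turn": [0,0,0],"offset": [0,0,-8],"gripper": 0.3},{"turn": [0,0,0],"offset": [0,0,-20],"gripper": 0.3},{"turn": [0,0,0],"offset": [0,0,-26],"gripper": 0.3},{"turn": [0,0,0],"offset": [0,0,-26],"gripper": 0.3},{"turn": [0,0,0],"offset": [0,0,-20],"gripper": 0.3}]'

```text
clock: 6.92
position: [428.4, -266.4, 213.2]
orientation: [0.706, 0.708, 0.0, 0.001]
wrist_force: [0.0, 0.4, -1.4]
width: 0.45
grip_force: 30.0
```

apply_moves --rows '[{"turn": [0,0,0],"offset": [15,8,0],"gripper": 0.3},{"turn": [0,0,0],"offset": [30,16,0],"gripper": 0.3},{"turn": [0,0,0],"offset": [30,16,0],"gripper": 0.3},{"turn": [0,0,0],"offset": [30,16,0],"gripper": 0.3},{"turn": [0,0,0],"offset": [30,16,0],"gripper": 0.3},{"turn": [0,0,0],"offset": [30,16,0],"gripper": 0.3},{"turn": [0,0,0],"offset": [30,16,0],"gripper": 0.3},{"turn": [0,0,0],"offset": [30,16,0],"gripper": 0.3},{"turn": [0,0,0],"offset": [30,16,0],"gripper": 0.3},{"turn": [0,0,0],"offset": [30,16,0],"gripper": 0.3},{"turn": [0,0,0],"offset": [15,8,0],"gripper": 0.3},{"turn": [0,0,0],"offset": [0,0,0],"gripper": 0.3}]'

```text
clock: 7.92
position: [588.9, 37.5, 210.8]
orientation: [0.705, 0.709, 0.001, -0.0]
wrist_force: [0.5, -1.5, -1.1]
width: 0.454
grip_force: 30.0
```

Run:
```python
from h import *
c,im=snap("w3");trays(c,im)
plan((645,137.8,111),0)
```

```text
tray (474.4, 8.9, 109.5, 86.2, -56.4)
tray (645.9, 139.2, 78.3, 77.7, 7.5)
tray (402.8, 253.6, 144.2, 100.2, -57.0)
pos [587.8  35.5 210.7] yaw 0.3 tilt [-0.001 -0.    -1.   ] turnz 0.0052 offset [102.3  57.2  99.7] q6 0.04 t 8.0
```

View pics/w3.png

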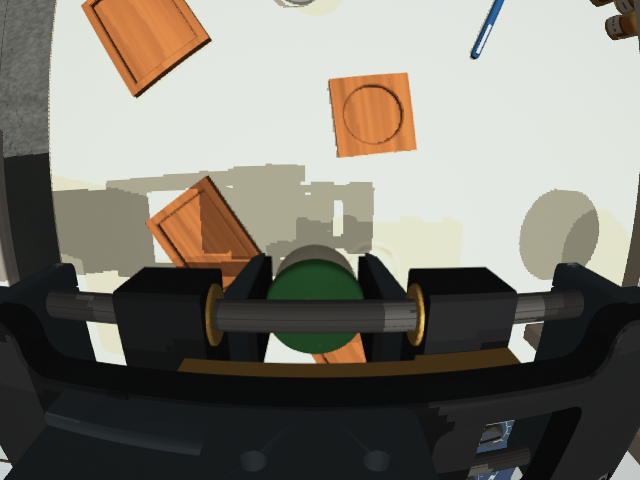

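The pot is held upright, and its tray is at (645.7,138.5). I'll place it.

apply_moves --rows '[{"turn": [0,0,0],"offset": [20,11,0],"gripper": 0.3},{"turn": [0,0,0],"offset": [32,18,0],"gripper": 0.3},{"turn": [0,0,0],"offset": [30,18,0],"gripper": 0.3},{"turn": [0,0,0],"offset": [20,10.5,15],"gripper": 0.3},{"turn": [0,0,0],"offset": [0,0,30],"gripper": 0.3},{"turn": [0,0,0],"offset": [0,0,35],"gripper": 0.3},{"turn": [0,0,0],"offset": [0,0,35],"gripper": 0.3},{"turn": [0,0,0],"offset": [0,0,30],"gripper": 0.3},{"turn": [0,0,0],"offset": [0,0,20],"gripper": 0.3},{"turn": [0,0,0],"offset": [0,0,10],"gripper": 0.3},{"turn": [0,0,0],"offset": [0,0,5],"gripper": 0.3},{"turn": [0,0,0],"offset": [0,0,5],"gripper": 0.3}]'

```text
clock: 8.97
position: [645.4, 135.5, 26.6]
orientation: [0.707, 0.708, 0.001, 0.0]
wrist_force: [-0.1, -0.2, -0.4]
width: 0.456
grip_force: 30.0
```

apply_moves --rows '[{"turn": [0,0,0],"offset": [0,0,1],"gripper": 0.3},{"turn": [0,0,0],"offset": [0,0,1],"gripper": 0.3},{"turn": [0,0,0],"offset": [0,0,0],"gripper": 0.3}]'

```text
clock: 9.22
position: [645.5, 136.3, 25.2]
orientation: [0.706, 0.708, 0.001, 0.001]
wrist_force: [0.2, 0.4, -1.2]
width: 0.454
grip_force: 30.0
```

apply_moves --rows '[{"turn": [0,0,0],"offset": [0,0,0.7],"gripper": 0.3},{"turn": [0,0,0],"offset": [0,0,0.6],"gripper": 0.3},{"turn": [0,0,0],"offset": [0,0,0],"gripper": 0.3},{"turn": [0,0,0],"offset": [0,0,0],"gripper": 0.3}]'

```text
clock: 9.55
position: [645.0, 136.4, 23.1]
orientation: [0.706, 0.708, 0.0, 0.0]
wrist_force: [0.6, -0.9, -0.3]
width: 0.456
grip_force: 30.0
```

apply_moves --rows '[{"turn": [0,0,0],"offset": [0,0,0.6],"gripper": 0.3},{"turn": [0,0,0],"offset": [0,0,0.4],"gripper": 0.3},{"turn": [0,0,0],"offset": [0,0,0],"gripper": 0.3}]'

```text
clock: 9.8
position: [645.0, 136.4, 23.0]
orientation: [0.706, 0.708, 0.0, 0.0]
wrist_force: [-2.1, -1.0, 6.1]
width: 0.453
grip_force: 30.0
```

Contact at 6 N, so I'll release and lift.

apply_moves --rows '[{"turn": [0,0,0],"offset": [0,0,0],"gripper": 0.6},{"turn": [0,0,0],"offset": [0,0,0],"gripper": 0.65},{"turn": [0,0,0],"offset": [0,0,0],"gripper": 0.65},{"turn": [0,0,0],"offset": [0,0,0],"gripper": 0.65},{"turn": [0,0,0],"offset": [0,0,-10],"gripper": 0.65},{"turn": [0,0,0],"offset": [0,0,-30],"gripper": 0.65},{"turn": [0,0,0],"offset": [0,0,-38],"gripper": 1},{"turn": [0,0,0],"offset": [0,0,-38],"gripper": 1},{"turn": [0,0,0],"offset": [0,0,-38],"gripper": 1},{"turn": [0,0,0],"offset": [0,0,-33],"gripper": 1}]'

```text
clock: 10.63
position: [645.0, 136.3, 212.3]
orientation: [0.706, 0.708, 0.001, 0.001]
wrist_force: [0.6, 0.2, 0.2]
width: 0.908
grip_force: 0.0
```

apply_moves --rows '[{"turn": [0,0,0],"offset": [-34,-18,0],"gripper": 1},{"turn": [0,0,0],"offset": [-34,-18,0],"gripper": 1},{"turn": [0,0,0],"offset": [-34,-18,0],"gripper": 1},{"turn": [0,0,0],"offset": [-34,-18,0],"gripper": 1},{"turn": [0,0,0],"offset": [-34,-18,0],"gripper": 1},{"turn": [0,0,0],"offset": [-34,-18,0],"gripper": 1},{"turn": [0,0,0],"offset": [-34,-18,0],"gripper": 1},{"turn": [0,0,0],"offset": [-34,-18,0],"gripper": 1},{"turn": [0,0,0],"offset": [-34,-18,0],"gripper": 1},{"turn": [0,0,0],"offset": [-34,-18,0],"gripper": 1},{"turn": [0,0,0],"offset": [-34,-18,0],"gripper": 1},{"turn": [0,0,0],"offset": [-15,-13,0],"gripper": 1}]'

```text
clock: 11.63
position: [433.2, -256.6, 209.4]
orientation: [0.707, 0.707, -0.001, 0.001]
wrist_force: [0.4, 0.5, -0.0]
width: 0.999
grip_force: 0.0
```

Run:
```python
from h import *
from station import arm
c,im=snap("w4")
for t,z in dict(roll=92,carton=58,case=28).items():
    for d in arm.silhouettes(t,"wrist")[:2]:
        for w in mask_world(c,d["pixels"],z,True): print(t,round(d["score"],2),rect(w))
    print([(plane(c,d["at"],z-30,True).round(1),d["score"]) for d in arm.landmark_of(t,"wrist")[:2]])
plan((429,-265.5,77),0)
im=np.ascontiguousarray(arm.read_camera("top")[:,:,::-1]);cv2.imwrite("pics/top1.png",im);green(arm.calibration("top"),im,44,False)
im=np.ascontiguousarray(arm.read_camera("side")[:,:,::-1]);cv2.imwrite("pics/side1.png",im);green(arm.calibration("side"),im,44,False)
```

```text
roll 0.88 (431.6, -264.8, 65.1, 60.7, 90.0)
[(array([[ 430.2, -267.6]]), 0.67)]
carton 0.62 (431.4, -271.0, 28.9, 27.6, -44.6)
carton 0.62 (428.7, -234.0, 53.4, 26.6, 4.0)
carton 0.58 (501.2, -378.7, 52.7, 35.2, -0.3)
[(array([[ 506.6, -394.1]]), 0.96)]
case 0.8 (435.5, -265.4, 111.3, 66.1, -76.0)
[]
pos [ 435.4 -252.3  208.8] yaw 0.22 tilt [ 0.001  0.    -1.   ] turnz 0.0038 offset [-13.2  -6.4 131.8] q6 -0.55 t 12.0
green (639.3, 133.3, 39.2, 38.0, 2.8) ((638.7625732421875, 133.51783752441406), 20.473081588745117)
green (1018.6, -204.7, 218.7, 13.7, 46.3) ((1019.1771240234375, -205.30874633789062), 109.35606384277344)
```

View pics/w4.png

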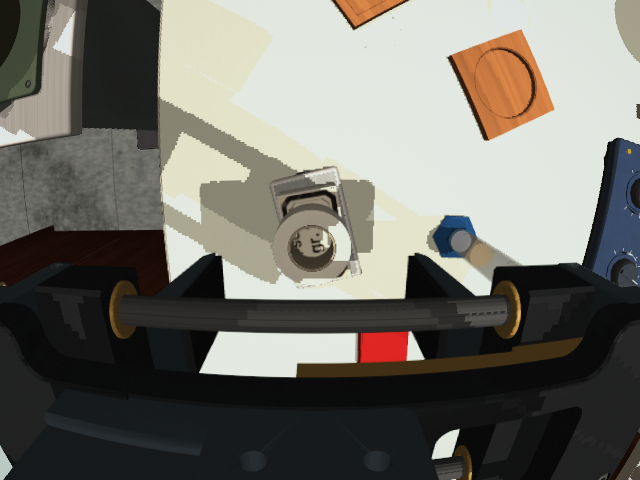

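The roll's ring is at (314,247), nearly centred between the fingers. The top view puts the pot at about (645,134.5), inside its recess. Now I'll grip the roll.

apply_moves --rows '[{"turn": [0,0,0],"offset": [-13,-2,10],"gripper": 1},{"turn": [0,0,0],"offset": [0,0,30],"gripper": 1},{"turn": [0,0,0],"offset": [0,0,35],"gripper": 1},{"turn": [0,0,0],"offset": [0,0,30],"gripper": 1},{"turn": [0,0,0],"offset": [0,0,18],"gripper": 1},{"turn": [0,0,0],"offset": [0,0,8],"gripper": 1},{"turn": [0,0,0],"offset": [0,0,0],"gripper": 0.75},{"turn": [0,0,0],"offset": [0,0,0],"gripper": 0.7},{"turn": [0,0,0],"offset": [0,0,0],"gripper": 0.65},{"turn": [0,0,0],"offset": [0,0,0],"gripper": 0.6},{"turn": [0,0,0],"offset": [0,0,0],"gripper": 0.5},{"turn": [0,0,0],"offset": [0,0,0],"gripper": 0.5}]'

```text
clock: 13.08
position: [433.1, -266.7, 78.8]
orientation: [0.706, 0.708, 0.0, 0.001]
wrist_force: [-1.2, 0.5, 5.5]
width: 0.668
grip_force: 30.0
```

apply_moves --rows '[{"turn": [0,0,0],"offset": [0,0,0],"gripper": 0.5},{"turn": [0,0,0],"offset": [0,0,0],"gripper": 0.5},{"turn": [0,0,0],"offset": [0,0,0],"gripper": 0.5}]'

```text
clock: 13.33
position: [433.1, -266.7, 78.8]
orientation: [0.706, 0.708, 0.0, 0.001]
wrist_force: [-0.7, -0.5, 6.4]
width: 0.663
grip_force: 30.0
```

apply_moves --rows '[{"turn": [0,0,0],"offset": [0,0,-8],"gripper": 0.5},{"turn": [0,0,0],"offset": [0,0,-20],"gripper": 0.5},{"turn": [0,0,0],"offset": [0,0,-30],"gripper": 0.5},{"turn": [0,0,0],"offset": [0,0,-30],"gripper": 0.5},{"turn": [0,0,0],"offset": [0,0,-12],"gripper": 0.5}]'

```text
clock: 13.75
position: [434.4, -267.1, 181.7]
orientation: [0.706, 0.708, 0.001, 0.003]
wrist_force: [0.9, -0.4, -1.1]
width: 0.667
grip_force: 30.0
```

apply_moves --rows '[{"turn": [0,0,0],"offset": [20,8,0],"gripper": 0.5},{"turn": [0,0,0],"offset": [35,15,0],"gripper": 0.5},{"turn": [0,0,0],"offset": [35,15,0],"gripper": 0.5},{"turn": [0,0,0],"offset": [35,20,0],"gripper": 0.5},{"turn": [0,0,0],"offset": [15,35,0],"gripper": 0.5},{"turn": [0,0,0],"offset": [10,35,0],"gripper": 0.5},{"turn": [0,0,0],"offset": [5,35,0],"gripper": 0.5},{"turn": [0,0,0],"offset": [0,25,0],"gripper": 0.5},{"turn": [0,0,0],"offset": [0,15,0],"gripper": 0.5},{"turn": [0,0,0],"offset": [0,0,0],"gripper": 0.5},{"turn": [0,0,0],"offset": [0,0,0],"gripper": 0.5}]'

```text
clock: 14.67
position: [635.2, -110.5, 177.0]
orientation: [0.706, 0.708, -0.0, -0.001]
wrist_force: [-0.8, -0.6, -1.9]
width: 0.666
grip_force: 30.0
```

Run:
```python
from h import *
c,im=snap("w5");trays(c,im)
plan((635,-111,77.7-54),0)
```

```text
tray (635.3, -110.6, 96.0, 95.8, -63.4)
tray (477.1, 5.3, 118.2, 86.5, -56.7)
pos [ 634.4 -110.6  177.3] yaw 0.14 tilt [-0.002  0.    -1.   ] turnz 0.0024 offset [ -0.4   0.6 153.6] q6 -0.19 t 14.7
```

View pics/w5.png

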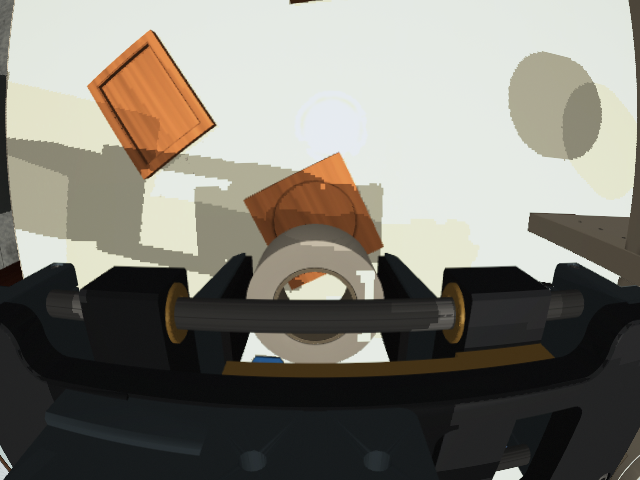

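The roll is held level over its tray, with its centre near (316,310). I'll lower it.

apply_moves --rows '[{"turn": [0,0,0],"offset": [0,0,20],"gripper": 0.5},{"turn": [0,0,0],"offset": [0,0,35],"gripper": 0.5},{"turn": [0,0,0],"offset": [0,0,35],"gripper": 0.5},{"turn": [0,0,0],"offset": [0,0,30],"gripper": 0.5},{"turn": [0,0,0],"offset": [0,0,18],"gripper": 0.5},{"turn": [0,0,0],"offset": [0,0,8],"gripper": 0.5},{"turn": [0,0,0],"offset": [0,0,4],"gripper": 0.5},{"turn": [0,0,0],"offset": [0,0,1],"gripper": 0.5},{"turn": [0,0,0],"offset": [0,0,1],"gripper": 0.5},{"turn": [0,0,0],"offset": [0,0,1],"gripper": 0.5},{"turn": [0,0,0],"offset": [0,0,0],"gripper": 0.5}]'

```text
clock: 15.63
position: [636.0, -110.9, 25.9]
orientation: [0.706, 0.708, 0.001, 0.001]
wrist_force: [-0.2, 0.3, -2.0]
width: 0.662
grip_force: 30.0
```

apply_moves --rows '[{"turn": [0,0,0],"offset": [0,0,0.7],"gripper": 0.5},{"turn": [0,0,0],"offset": [0,0,0.7],"gripper": 0.5},{"turn": [0,0,0],"offset": [0,0,0],"gripper": 0.5}]'

```text
clock: 15.88
position: [636.0, -110.9, 24.8]
orientation: [0.706, 0.708, 0.001, 0.001]
wrist_force: [-0.7, 0.5, 4.1]
width: 0.669
grip_force: 30.0
```

apply_moves --rows '[{"turn": [0,0,0],"offset": [0,0,0],"gripper": 0.85},{"turn": [0,0,0],"offset": [0,0,0],"gripper": 0.85},{"turn": [0,0,0],"offset": [0,0,0],"gripper": 0.85},{"turn": [0,0,0],"offset": [0,0,0],"gripper": 0.85},{"turn": [0,0,0],"offset": [0,0,-10],"gripper": 0.85},{"turn": [0,0,0],"offset": [0,0,-30],"gripper": 0.85},{"turn": [0,0,0],"offset": [0,0,-40],"gripper": 1},{"turn": [0,0,0],"offset": [0,0,-40],"gripper": 1},{"turn": [0,0,0],"offset": [0,0,-40],"gripper": 1}]'

```text
clock: 16.63
position: [635.0, -110.7, 185.5]
orientation: [0.706, 0.708, 0.0, -0.0]
wrist_force: [1.2, 0.2, -0.3]
width: 0.995
grip_force: 0.0
```

apply_moves --rows '[{"turn": [0,0,0],"offset": [0,-25,0],"gripper": 1},{"turn": [0,0,0],"offset": [0,-35,0],"gripper": 1},{"turn": [0,0,0],"offset": [-5,-35,0],"gripper": 1},{"turn": [0,0,0],"offset": [-10,-35,0],"gripper": 1},{"turn": [0,0,0],"offset": [-15,-30,0],"gripper": 1},{"turn": [0,0,0],"offset": [-35,-15,0],"gripper": 1},{"turn": [0,0,0],"offset": [-35,-15,0],"gripper": 1},{"turn": [0,0,0],"offset": [-20,-15,0],"gripper": 1},{"turn": [0,0,0],"offset": [-20,0,0],"gripper": 1},{"turn": [0,0,0],"offset": [0,0,0],"gripper": 1},{"turn": [0,0,0],"offset": [0,0,0],"gripper": 1}]'

```text
clock: 17.55
position: [430.6, -251.9, 183.8]
orientation: [0.707, 0.707, 0.0, 0.0]
wrist_force: [0.7, 0.1, 0.3]
width: 1.001
grip_force: 0.0
```

Run:
```python
from h import *
from station import arm
c,im=snap("w6");trays(c,im)
for t,z in dict(roll=38,carton=58,case=28).items():
    for d in arm.silhouettes(t,"wrist")[:3]:
        for w in mask_world(c,d["pixels"],z,True): print(t,round(d["score"],2),rect(w))
plan((431,-266,47),0)
```

```text
tray (635.2, -111.1, 96.3, 95.6, 26.5)
roll 0.64 (627.8, -114.6, 79.2, 61.2, 19.1)
carton 0.72 (434.1, -265.0, 87.7, 52.8, -79.8)
case 0.93 (435.2, -265.2, 112.5, 67.1, -76.4)
pos [ 430.9 -250.3  183.3] yaw 0.21 tilt [ 0.  0. -1.] turnz 0.0036 offset [-1.570e+01  1.000e-01  1.363e+02] q6 -0.55 t 17.8
```

View pics/w6.png

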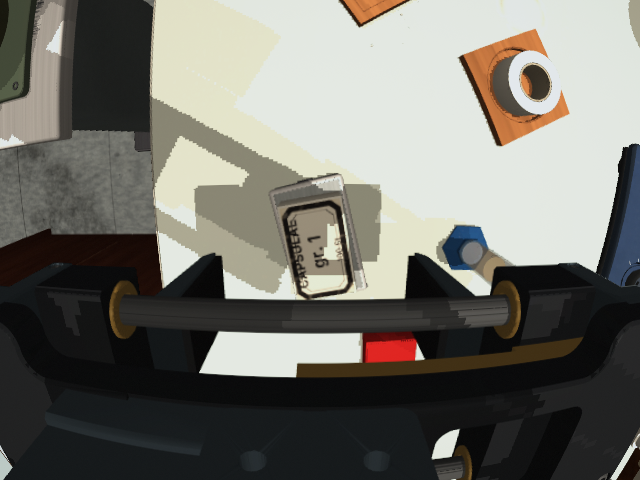

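The roll sits in its recess, visible at (520,82). The carton is centred near (434,-266) with its long side at yaw about -80°, so I'll turn to match and grip it.

apply_moves --rows '[{"turn": [0,0,-0.0855],"offset": [0,0,0],"gripper": 1},{"turn": [0,0,-0.0855],"offset": [0,0,0],"gripper": 1},{"turn": [0,0,0],"offset": [-15.8,0.3,10],"gripper": 1},{"turn": [0,0,0],"offset": [0,0,30],"gripper": 1},{"turn": [0,0,0],"offset": [0,0,35],"gripper": 1},{"turn": [0,0,0],"offset": [0,0,30],"gripper": 1},{"turn": [0,0,0],"offset": [0,0,20],"gripper": 1},{"turn": [0,0,0],"offset": [0,0,8],"gripper": 1},{"turn": [0,0,0],"offset": [0,0,3.3],"gripper": 0.7},{"turn": [0,0,0],"offset": [0,0,0],"gripper": 0.65},{"turn": [0,0,0],"offset": [0,0,0],"gripper": 0.6},{"turn": [0,0,0],"offset": [0,0,0],"gripper": 0.5}]'

```text
clock: 18.75
position: [434.8, -267.4, 48.2]
orientation: [0.643, 0.766, 0.0, 0.002]
wrist_force: [-0.0, 0.0, -0.5]
width: 0.736
grip_force: 0.0
```

apply_moves --rows '[{"turn": [0,0,0],"offset": [0,0,0],"gripper": 0.4},{"turn": [0,0,0],"offset": [0,0,0],"gripper": 0.4},{"turn": [0,0,0],"offset": [0,0,0],"gripper": 0.4},{"turn": [0,0,0],"offset": [0,0,0],"gripper": 0.4}]'

```text
clock: 19.08
position: [434.0, -267.0, 47.8]
orientation: [0.643, 0.766, 0.0, 0.001]
wrist_force: [-0.5, 0.0, 5.2]
width: 0.571
grip_force: 30.0
```

apply_moves --rows '[{"turn": [0,0,0],"offset": [0,0,-8],"gripper": 0.4},{"turn": [0,0,0],"offset": [0,0,-22],"gripper": 0.4},{"turn": [0,0,0],"offset": [0,0,-30],"gripper": 0.4},{"turn": [0,0,0],"offset": [0,0,-30],"gripper": 0.4},{"turn": [0,0,0],"offset": [0,0,-20],"gripper": 0.4},{"turn": [0,0,-0.1],"offset": [0,0,0],"gripper": 0.4},{"turn": [0,0,-0.1],"offset": [0,0,0],"gripper": 0.4},{"turn": [0,0,-0.1],"offset": [0,0,0],"gripper": 0.4},{"turn": [0,0,-0.1],"offset": [0,0,0],"gripper": 0.4}]'

```text
clock: 19.83
position: [433.4, -266.5, 157.1]
orientation: [0.476, 0.879, 0.0, -0.0]
wrist_force: [0.8, 0.2, -2.3]
width: 0.565
grip_force: 30.0
```

apply_moves --rows '[{"turn": [0,0,0],"offset": [14,13,0],"gripper": 0.4},{"turn": [0,0,0],"offset": [25,23,0],"gripper": 0.4},{"turn": [0,0,0],"offset": [25,23,0],"gripper": 0.4},{"turn": [0,0,0],"offset": [25,23,0],"gripper": 0.4},{"turn": [0,0,0],"offset": [25,23,0],"gripper": 0.4},{"turn": [0,0,0],"offset": [25,23,0],"gripper": 0.4},{"turn": [0,0,0],"offset": [25,23,0],"gripper": 0.4},{"turn": [0,0,0],"offset": [25,23,0],"gripper": 0.4},{"turn": [0,0,0],"offset": [15,11,0],"gripper": 0.4},{"turn": [0,0,0],"offset": [0,0,0],"gripper": 0.4},{"turn": [0,0,0],"offset": [0,0,0],"gripper": 0.4}]'

```text
clock: 20.75
position: [478.1, 5.7, 156.9]
orientation: [0.477, 0.879, -0.0, -0.0]
wrist_force: [0.8, -0.2, -1.9]
width: 0.571
grip_force: 30.0
```

Run:
```python
from h import *
c,im=snap("w7");trays(c,im)
plan((476.8,5.1,23),33.3)
```

```text
tray (645.9, 139.2, 78.3, 78.1, 7.7)
pos [478.1   4.9 156.9] yaw 32.91 tilt [-0. -0. -1.] turnz -0.0069 offset [  0.9  -1.  133.9] q6 -0.59 t 20.8
```

View pics/w7.png

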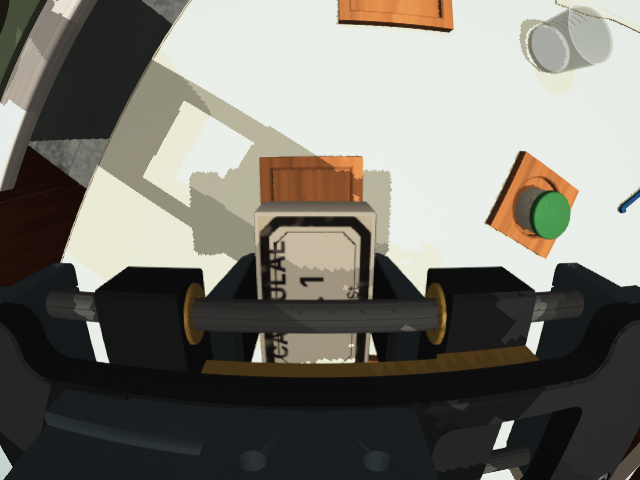

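The carton is square with its tray: the tray edge is at row 156 and the carton's front top edge at row about 210. The pot stands in its recess at (548,215). I'll check the position along the tool's x.

Run:
```python
from h import *
c=dict(np.load("pics/w7.npz"));a=np.radians(33);tx=np.array([-np.sin(a),np.cos(a)]);ty=np.array([np.cos(a),np.sin(a)])
for px,z in(((315,212),168),((315,204),168),((312,156),12),((261,158),12),((363,156),12),((256,212),168),((375,208),168)):
    w=plane(c,px,z,True)[0]-[477.6,5.2];print(px,(w@tx).round(1),(w@ty).round(1))
```

```text
(315, 212) 41.3 2.0
(315, 204) 44.7 2.0
(312, 156) 59.9 -0.3
(261, 158) 58.7 -42.5
(363, 156) 60.3 41.8
(256, 212) 41.4 -22.7
(375, 208) 43.1 27.0
```

apply_moves --rows '[{"turn": [0,0,0],"offset": [0.5,-1.5,12],"gripper": 0.4},{"turn": [0,0,0],"offset": [0,0,30],"gripper": 0.4},{"turn": [0,0,0],"offset": [0,0,35],"gripper": 0.4},{"turn": [0,0,0],"offset": [0,0,30],"gripper": 0.4},{"turn": [0,0,0],"offset": [0,0,15],"gripper": 0.4},{"turn": [0,0,0],"offset": [0,0,6],"gripper": 0.4},{"turn": [0,0,0],"offset": [0,0,3],"gripper": 0.4},{"turn": [0,0,0],"offset": [0,0,1],"gripper": 0.4},{"turn": [0,0,0],"offset": [0,0,1],"gripper": 0.4},{"turn": [0,0,0],"offset": [0,0,0.7],"gripper": 0.4},{"turn": [0,0,0],"offset": [0,0,0],"gripper": 0.4}]'

```text
clock: 21.72
position: [477.6, 4.5, 24.1]
orientation: [0.478, 0.878, 0.0, 0.001]
wrist_force: [-0.8, -0.7, -1.9]
width: 0.573
grip_force: 30.0
```

apply_moves --rows '[{"turn": [0,0,0],"offset": [0,0,0.6],"gripper": 0.4},{"turn": [0,0,0],"offset": [0,0,0.5],"gripper": 0.4},{"turn": [0,0,0],"offset": [0,0,0],"gripper": 0.4}]'

```text
clock: 21.97
position: [477.6, 4.6, 23.8]
orientation: [0.478, 0.878, 0.0, 0.001]
wrist_force: [-1.9, -0.9, 7.9]
width: 0.568
grip_force: 30.0
```

apply_moves --rows '[{"turn": [0,0,0],"offset": [0,0,0],"gripper": 0.75},{"turn": [0,0,0],"offset": [0,0,0],"gripper": 0.75},{"turn": [0,0,0],"offset": [0,0,0],"gripper": 0.75},{"turn": [0,0,0],"offset": [0,0,0],"gripper": 0.75},{"turn": [0,0,0],"offset": [0,0,-10],"gripper": 0.75},{"turn": [0,0,0],"offset": [0,0,-30],"gripper": 0.75},{"turn": [0,0,0],"offset": [0,0,-40],"gripper": 1},{"turn": [0,0,0],"offset": [0,0,-40],"gripper": 1},{"turn": [0,0,0],"offset": [0,0,-30],"gripper": 1}]'

```text
clock: 22.72
position: [477.6, 4.6, 175.1]
orientation: [0.478, 0.878, 0.001, 0.001]
wrist_force: [0.8, -0.2, -1.2]
width: 0.937
grip_force: 0.0
```

apply_moves --rows '[{"turn": [0,0,0],"offset": [-24,-22,0],"gripper": 1},{"turn": [0,0,0],"offset": [-26,-24,0],"gripper": 1},{"turn": [0,0,0],"offset": [-26,-24,0],"gripper": 1},{"turn": [0,0,0],"offset": [-26,-24,0],"gripper": 1},{"turn": [0,0,0],"offset": [-26,-24,0],"gripper": 1},{"turn": [0,0,0],"offset": [-26,-24,0],"gripper": 1},{"turn": [0,0,0],"offset": [-24,-22,0],"gripper": 1},{"turn": [0,0,0.113],"offset": [-14,-14,0],"gripper": 1},{"turn": [0,0,0.113],"offset": [0,0,0],"gripper": 1},{"turn": [0,0,0.113],"offset": [0,0,0],"gripper": 1},{"turn": [0,0,0],"offset": [0,0,0],"gripper": 1},{"turn": [0,0,0],"offset": [0,0,0],"gripper": 1}]'

```text
clock: 23.72
position: [431.4, -253.3, 171.9]
orientation: [0.619, 0.786, 0.0, -0.0]
wrist_force: [0.7, -0.0, 1.3]
width: 0.998
grip_force: 0.0
```

Run:
```python
from h import *
from station import arm
c,im=snap("w8");trays(c,im)
for d in arm.silhouettes("case","wrist")[:3]:
    for w in mask_world(c,d["pixels"],28,True): print(round(d["score"],2),rect(w))
    for w in mask_world(c,d["pixels"],24,True): print(round(d["score"],2),rect(w))
plan((435,-266,18),13.6)
```

```text
tray (635.1, -111.0, 96.2, 95.6, 26.4)
0.75 (434.8, -264.3, 108.8, 66.9, -76.0)
0.75 (435.1, -265.3, 110.2, 67.7, -76.0)
0.34 (497.8, -35.2, 62.0, 17.8, 22.4)
0.34 (498.9, -33.3, 62.8, 18.0, 22.4)
pos [ 431.6 -253.   172.1] yaw 13.57 tilt [-0.  0. -1.] turnz -0.0004 offset [-13.4   0.3 154.1] q6 -0.79 t 23.8
```

View pics/w8.png

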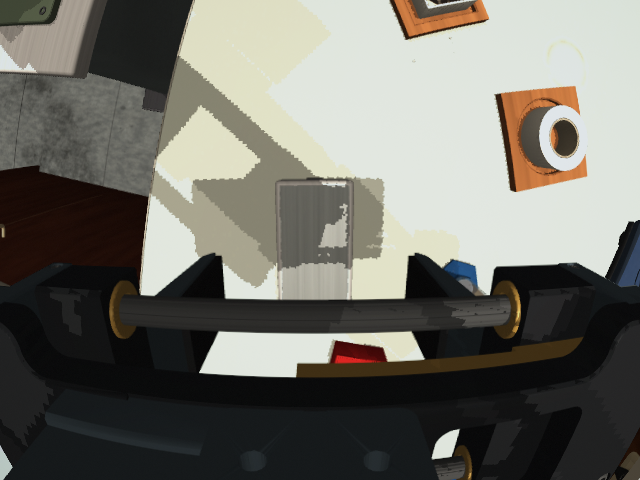

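The steel case is square in the view, spanning columns 277–352 and centred. I'll grip it.

apply_moves --rows '[{"turn": [0,0,0],"offset": [-12.5,0,15],"gripper": 1},{"turn": [0,0,0],"offset": [0,0,35],"gripper": 1},{"turn": [0,0,0],"offset": [0,0,38],"gripper": 1},{"turn": [0,0,0],"offset": [0,0,33],"gripper": 1},{"turn": [0,0,0],"offset": [0,0,20],"gripper": 1},{"turn": [0,0,0],"offset": [0,0,9],"gripper": 1},{"turn": [0,0,0],"offset": [0,0,4.7],"gripper": 0.85},{"turn": [0,0,0],"offset": [0,0,0],"gripper": 0.8},{"turn": [0,0,0],"offset": [0,0,0],"gripper": 0.7},{"turn": [0,0,0],"offset": [0,0,0],"gripper": 0.6},{"turn": [0,0,0],"offset": [0,0,0],"gripper": 0.5}]'

```text
clock: 24.73
position: [435.3, -266.0, 18.8]
orientation: [0.619, 0.785, 0.0, 0.001]
wrist_force: [1.0, 0.2, 2.2]
width: 0.723
grip_force: 30.0
```

apply_moves --rows '[{"turn": [0,0,0],"offset": [0,0,0],"gripper": 0.5},{"turn": [0,0,0],"offset": [0,0,0],"gripper": 0.5},{"turn": [0,0,0],"offset": [0,0,-3],"gripper": 0.5},{"turn": [0,0,0],"offset": [0,0,-6],"gripper": 0.5},{"turn": [0,0,0],"offset": [0,0,-10],"gripper": 0.5},{"turn": [0,0,0],"offset": [0,0,0],"gripper": 0.5}]'

```text
clock: 25.23
position: [435.4, -266.0, 38.2]
orientation: [0.62, 0.785, 0.0, 0.002]
wrist_force: [0.2, -0.6, -1.6]
width: 0.725
grip_force: 30.0
```

apply_moves --rows '[{"turn": [0,0,0],"offset": [0,0,-20],"gripper": 0.5},{"turn": [0,0,0],"offset": [0,0,-30],"gripper": 0.5},{"turn": [0,0,0],"offset": [0,0,-30],"gripper": 0.5},{"turn": [0,0,0],"offset": [0,0,-30],"gripper": 0.5},{"turn": [0,0,-0.114],"offset": [0,0,0],"gripper": 0.5},{"turn": [0,0,-0.114],"offset": [0,0,0],"gripper": 0.5},{"turn": [0,0,-0.114],"offset": [0,0,0],"gripper": 0.5},{"turn": [0,0,0],"offset": [0,0,0],"gripper": 0.5}]'

```text
clock: 25.9
position: [434.3, -265.4, 146.7]
orientation: [0.476, 0.879, 0.0, 0.0]
wrist_force: [-0.5, 0.8, -2.6]
width: 0.72
grip_force: 30.0
```

apply_moves --rows '[{"turn": [0,0,0],"offset": [15,8,0],"gripper": 0.5},{"turn": [0,0,0],"offset": [30,17,0],"gripper": 0.5},{"turn": [0,0,0],"offset": [30,17,0],"gripper": 0.5},{"turn": [0,0,0],"offset": [30,17,0],"gripper": 0.5},{"turn": [0,0,0],"offset": [30,17,0],"gripper": 0.5},{"turn": [0,0,0],"offset": [30,17,0],"gripper": 0.5},{"turn": [0,0,0],"offset": [30,17,0],"gripper": 0.5},{"turn": [0,0,0],"offset": [30,17,0],"gripper": 0.5},{"turn": [0,0,0],"offset": [30,17,0],"gripper": 0.5},{"turn": [0,0,0],"offset": [30,17,0],"gripper": 0.5},{"turn": [0,0,0],"offset": [15,8,0],"gripper": 0.5},{"turn": [0,0,0],"offset": [0,0,0],"gripper": 0.5}]'

```text
clock: 26.9
position: [412.2, 81.0, 146.5]
orientation: [0.477, 0.879, 0.001, -0.0]
wrist_force: [0.8, -0.2, -2.6]
width: 0.72
grip_force: 30.0
```

Run:
```python
from h import *
c,im=snap("w9");trays(c,im)
plan((402.8,253.3,22),33)
```

```text
tray (407.1, 245.9, 126.2, 100.3, -56.7)
pos [412.4  79.4 146.4] yaw 33.08 tilt [-0. -0. -1.] turnz 0.0014 offset [151.   86.7 124.4] q6 -0.41 t 26.9
```

View pics/w9.png

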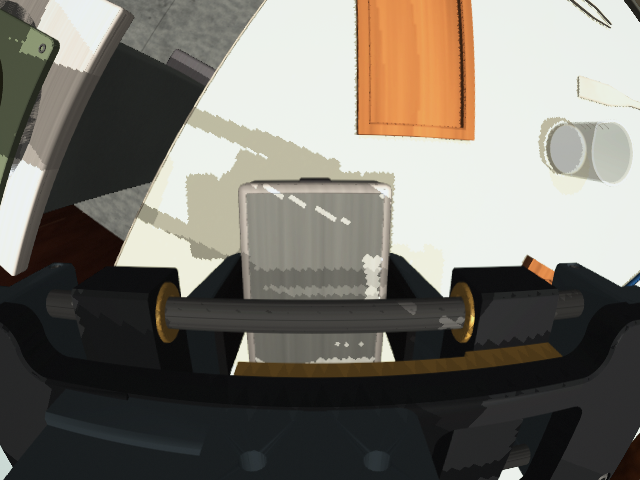

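The case is held level with its front edge at row about 185, and its tray is ahead.

Run:
```python
from h import *
c=dict(np.load("pics/w9.npz"));a=np.radians(33);tx=np.array([-np.sin(a),np.cos(a)]);ty=np.array([np.cos(a),np.sin(a)])
for px,z in(((316,186),154),((240,190),152),((392,188),152),((420,138),12),((357,134),12),((475,140),12)):
    w=plane(c,px,z,True)[0];d=w-[412.3,80];print(px,(d@tx).round(1),(d@ty).round(1),w.round(1))
```

```text
(316, 186) 52.5 2.1 [385.5 125.2]
(240, 190) 50.8 -30.6 [359. 106.]
(392, 188) 51.8 34.9 [413.3 142.4]
(420, 138) 77.8 87.3 [443.1 192.8]
(357, 134) 79.1 35.4 [398.9 165.6]
(475, 140) 79.2 136.9 [483.9 221. ]
```

apply_moves --rows '[{"turn": [0,0,0],"offset": [20,11,0],"gripper": 0.5},{"turn": [0,0,0],"offset": [32,18,0],"gripper": 0.5},{"turn": [0,0,0],"offset": [32,18,0],"gripper": 0.5},{"turn": [0,0,0],"offset": [32,18,0],"gripper": 0.5},{"turn": [0,0,0],"offset": [20,13,0],"gripper": 0.5},{"turn": [0,0,0],"offset": [14,8,0],"gripper": 0.5},{"turn": [0,0,0],"offset": [0,0,0],"gripper": 0.5},{"turn": [0,0,0],"offset": [0,0,0],"gripper": 0.5}]'

```text
clock: 27.62
position: [403.2, 250.1, 146.2]
orientation: [0.477, 0.879, -0.001, 0.0]
wrist_force: [0.3, -0.4, -2.3]
width: 0.722
grip_force: 30.0
```

Run:
```python
from h import *
c,im=snap("w10");plan((402.8,253.3,22),33)
cv2.imwrite("pics/w10c.png",im[80:330,120:520])
```

```text
pos [403.1 249.5 146.2] yaw 32.94 tilt [-0.001 -0.001 -1.   ] turnz -0.0011 offset [  3.4   1.9 124.2] q6 -0.04 t 27.7
```

View pics/w10c.png

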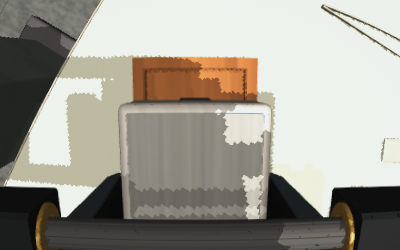

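The case is in line with its tray, whose rim shows at crop row 58 behind the case's edge. I'll make a small correction and lower.

apply_moves --rows '[{"turn": [0,0,0],"offset": [3,0,10],"gripper": 0.5},{"turn": [0,0,0],"offset": [0,0,30],"gripper": 0.5},{"turn": [0,0,0],"offset": [0,0,32],"gripper": 0.5},{"turn": [0,0,0],"offset": [0,0,28],"gripper": 0.5},{"turn": [0,0,0],"offset": [0,0,14],"gripper": 0.5},{"turn": [0,0,0],"offset": [0,0,6],"gripper": 0.5},{"turn": [0,0,0],"offset": [0,0,2],"gripper": 0.5},{"turn": [0,0,0],"offset": [0,0,1],"gripper": 0.5},{"turn": [0,0,0],"offset": [0,0,1],"gripper": 0.5},{"turn": [0,0,0],"offset": [0,0,0.7],"gripper": 0.5},{"turn": [0,0,0],"offset": [0,0,0],"gripper": 0.5}]'

```text
clock: 28.58
position: [402.3, 253.6, 22.9]
orientation: [0.477, 0.879, 0.001, 0.001]
wrist_force: [0.0, -0.6, -0.2]
width: 0.724
grip_force: 30.0
```

apply_moves --rows '[{"turn": [0,0,0],"offset": [0,0,0.5],"gripper": 0.5},{"turn": [0,0,0],"offset": [0,0,0.4],"gripper": 0.5},{"turn": [0,0,0],"offset": [0,0,0],"gripper": 0.5}]'

```text
clock: 28.83
position: [402.3, 253.6, 22.8]
orientation: [0.477, 0.879, 0.001, 0.001]
wrist_force: [-1.1, -2.4, 11.8]
width: 0.721
grip_force: 30.0
```

apply_moves --rows '[{"turn": [0,0,0],"offset": [0,0,0],"gripper": 0.9},{"turn": [0,0,0],"offset": [0,0,0],"gripper": 0.9},{"turn": [0,0,0],"offset": [0,0,0],"gripper": 0.9},{"turn": [0,0,0],"offset": [0,0,0],"gripper": 0.9},{"turn": [0,0,0],"offset": [0,0,-10],"gripper": 0.9},{"turn": [0,0,0],"offset": [0,0,-30],"gripper": 0.9},{"turn": [0,0,0],"offset": [0,0,-40],"gripper": 0.9},{"turn": [0,0,0],"offset": [0,0,-40],"gripper": 0.9},{"turn": [0,0,0],"offset": [0,0,-40],"gripper": 0.9},{"turn": [0,0,0],"offset": [-20,0,-40],"gripper": 0.9},{"turn": [0,0,0],"offset": [-30,0,-20],"gripper": 0.9}]'

```text
clock: 29.75
position: [428.7, 214.3, 242.8]
orientation: [0.475, 0.88, 0.003, 0.002]
wrist_force: [0.7, 0.1, -0.5]
width: 0.9
grip_force: 0.0
```

apply_moves --rows '[{"turn": [0,0,0],"offset": [-30,0,-10],"gripper": 0.9},{"turn": [0,0,0],"offset": [-30,0,-10],"gripper": 0.9},{"turn": [0,0,0],"offset": [-30,0,-10],"gripper": 0.9},{"turn": [0,0,0],"offset": [-30,0,-10],"gripper": 0.9},{"turn": [0,0,0],"offset": [-30,0,-10],"gripper": 0.9},{"turn": [0,0,0],"offset": [-30,0,-10],"gripper": 0.9},{"turn": [0,0,0],"offset": [0,0,0],"gripper": 0.9},{"turn": [0,0,0],"offset": [0,0,0],"gripper": 0.9}]'

```text
clock: 30.42
position: [526.6, 60.7, 298.0]
orientation: [0.478, 0.878, 0.0, -0.0]
wrist_force: [-0.7, -0.6, 0.3]
width: 0.901
grip_force: 0.0
```

Run:
```python
from h import *
from station import arm
c,im=snap("w11")
a=arm.read_camera("top")[:,:,::-1];b=arm.read_camera("side")[:,:,::-1]
A=cv2.resize(a[170:330,160:480],(800,400),interpolation=cv2.INTER_CUBIC)
out=np.zeros((600,800,3),np.uint8);out[:330]=cv2.resize(a[175:307,160:480],(800,330));out[330:,:400]=cv2.resize(b[170:370,180:476],(400,270));out[330:,400:]=cv2.resize(im[0:300,100:540],(400,270))
cv2.imwrite("pics/fin.png",out)
```

```text
(no output)
```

View pics/fin.png

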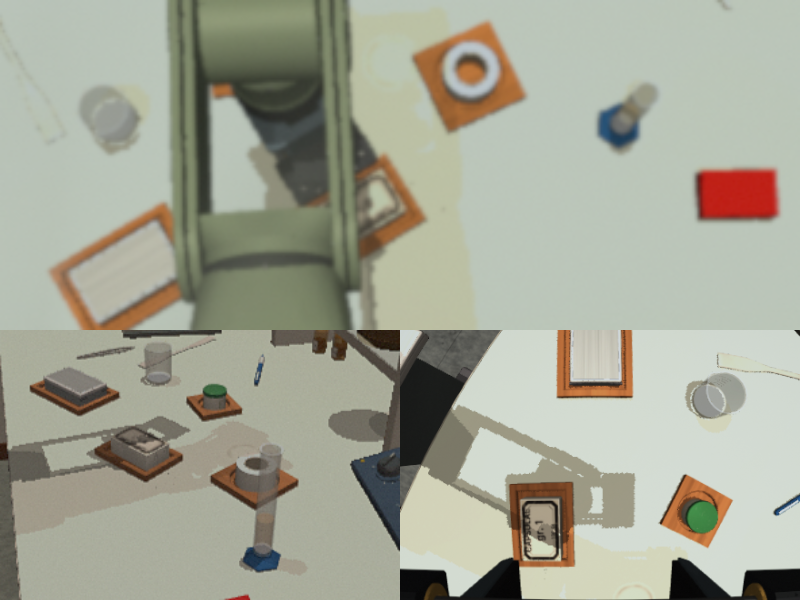

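The composite shows all four things flat in their recesses: case at (120,265), carton at (540,525), roll at (470,70) and pot at (702,517). The beaker, cylinder and red box haven't moved, and the arm is clear.

```bash
python3 -c "
from station import arm
print(arm.job_done())"
```

```text
the job is handed in; nothing more can be done
None
```

The job is handed in: the pot, roll, carton and case were taken from the top down and each sits flat in its own recess in the final camera pictures, with the beaker, cylinder and red box where they were, at about 31 s of the 120 s allowed.

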